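Put the chromatography columns away in their nests

TASK

The four cleaned chromatography columns lie in the V rest. Put each one away in the tray, lying seated in the nest cut for its length and thickness (long slim, short slim, long stout, short stout). Lay them down gently and never drop one: a knock spoils the packing inside.

Things in the scene. Friction and masses are not known exactly. Their poses are not given: they have to be found in the camera images.
- column_long_slim: loose long slim column: steel tube 9 mm thick with a round end fitting 14 mm thick, 18 mm long, at each end; 150 mm over all. Grip the bare 114 mm of tube at mid length. Origin on the axis at mid length, x along the column (either end first; y, z turn as it rolls). Starts in a groove of the V rest, axis 46 mm above the bench.
- column_short_slim: loose short slim column: steel tube 9 mm thick with a round end fitting 14 mm thick, 18 mm long, at each end; 75 mm over all. Grip the bare 39 mm of tube at mid length. Origin on the axis at mid length, x along the column (either end first; y, z turn as it rolls). Starts in a groove of the V rest, axis 50 mm above the bench.
- column_long_stout: loose long stout column: steel tube 20 mm thick with a round end fitting 27 mm thick, 18 mm long, at each end; 150 mm over all. Grip the bare 114 mm of tube at mid length. Origin on the axis at mid length, x along the column (either end first; y, z turn as it rolls). Starts in a groove of the V rest, axis 54 mm above the bench.
- column_short_stout: loose short stout column: steel tube 20 mm thick with a round end fitting 27 mm thick, 18 mm long, at each end; 75 mm over all. Grip the bare 39 mm of tube at mid length. Origin on the axis at mid length, x along the column (either end first; y, z turn as it rolls). Starts in a groove of the V rest, axis 59 mm above the bench.
- nest_long_slim: fixed nest (dark top, lighter groove) for the long slim column: block 180 (x) x 52 (y) x 36 mm high with a V groove along x, 26 mm wide at the top, 162 mm between its closed ends; its middle 46 mm is cut down to 6 mm for fingers. Origin: centre of its underside, 4 mm above the bench. Seated, the fittings rest on the V, column axis along x, 33 mm above the origin; it rolls in if a few mm off.
- nest_short_slim: fixed nest (dark top, lighter groove) for the short slim column: block 180 (x) x 52 (y) x 36 mm high with a V groove along x, 26 mm wide at the top, 87 mm between its closed ends; its middle 46 mm is cut down to 6 mm for fingers. Origin: centre of its underside, 4 mm above the bench. Seated, the fittings rest on the V, column axis along x, 33 mm above the origin; it rolls in if a few mm off.
- nest_long_stout: fixed nest (dark top, lighter groove) for the long stout column: block 180 (x) x 52 (y) x 36 mm high with a V groove along x, 38 mm wide at the top, 162 mm between its closed ends; its middle 46 mm is cut down to 6 mm for fingers. Origin: centre of its underside, 4 mm above the bench. Seated, the fittings rest on the V, column axis along x, 36 mm above the origin; it rolls in if a few mm off.
- nest_short_stout: fixed nest (dark top, lighter groove) for the short stout column: block 180 (x) x 52 (y) x 36 mm high with a V groove along x, 38 mm wide at the top, 87 mm between its closed ends; its middle 46 mm is cut down to 6 mm for fingers. Origin: centre of its underside, 4 mm above the bench. Seated, the fittings rest on the V, column axis along x, 36 mm above the origin; it rolls in if a few mm off.
- storage_tray: fixed shallow white tray, 208 mm (x) by 246 mm (y) over its rim, rim 25 mm high. Origin: centre of its underside, on the bench. Holds the four nests side by side, parallel to its x axis, at y = -81, -27, +27, +81 mm; which nest is where differs each time.
- v_rest: fixed stand: plate 84 (x) x 226 (y) x 6 mm with two black rails along y at x = -29 and +29 mm, 10 mm thick, 53 mm high, each with four V notches 13 mm deep at y = -81, -27, +27, +81 mm. Origin: centre of its underside, on the bench. Each notch pair holds one column along x, its middle within 8 mm of x = 0; 48 mm between the rails is clear for fingers.
Not all that is in view belongs to the job. What is shaped like the column_short_slim but green or yellow is not meant. What is shaped like the column_short_stout but blue is not meant.

How it is judged:
At the end, for the whole second after the job is handed in: each of the four columns lies at rest in the nest of its own length and thickness: its middle within 8 mm along and 5 mm across the groove and within 4 mm of the seated height, its axis within 0.06 rad of the groove (x of column_long_slim in the frame of nest_long_slim between -0.008 and 0.008 m and y of column_long_slim in the frame of nest_long_slim between -0.005 and 0.005 m and z of column_long_slim in the frame of nest_long_slim between 0.0289 and 0.0369 m and angle between the x axis of column_long_slim and the x axis of nest_long_slim, either way round below 0.06 rad and linear speed of each of column_long_slim, column_short_slim, column_long_stout, column_short_stout below 0.02 m/s and angular speed of each of column_long_slim, column_short_slim, column_long_stout, column_short_stout below 0.3 rad/s and x of column_short_slim in the frame of nest_short_slim between -0.008 and 0.008 m and y of column_short_slim in the frame of nest_short_slim between -0.005 and 0.005 m and z of column_short_slim in the frame of nest_short_slim between 0.0289 and 0.0369 m and angle between the x axis of column_short_slim and the x axis of nest_short_slim, either way round below 0.06 rad and x of column_long_stout in the frame of nest_long_stout between -0.008 and 0.008 m and y of column_long_stout in the frame of nest_long_stout between -0.005 and 0.005 m and z of column_long_stout in the frame of nest_long_stout between 0.0321 and 0.0401 m and angle between the x axis of column_long_stout and the x axis of nest_long_stout, either way round below 0.06 rad and x of column_short_stout in the frame of nest_short_stout between -0.008 and 0.008 m and y of column_short_stout in the frame of nest_short_stout between -0.005 and 0.005 m and z of column_short_stout in the frame of nest_short_stout between 0.0321 and 0.0401 m and angle between the x axis of column_short_stout and the x axis of nest_short_stout, either way round below 0.06 rad); the robot touches nothing.
It fails at once if the long slim column is dropped or flung (moves faster than 0.6 m/s, a free fall of about 20 mm, while no finger touches it) (linear speed of column_long_slim above 0.6 m/s and contact force between the fingers and column_long_slim below 0.02 N).
It fails at once if the short slim column is dropped or flung (moves faster than 0.6 m/s, a free fall of about 20 mm, while no finger touches it) (linear speed of column_short_slim above 0.6 m/s and contact force between the fingers and column_short_slim below 0.02 N).
It fails at once if the long stout column is dropped or flung (moves faster than 0.6 m/s, a free fall of about 20 mm, while no finger touches it) (linear speed of column_long_stout above 0.6 m/s and contact force between the fingers and column_long_stout below 0.02 N).
It fails at once if the short stout column is dropped or flung (moves faster than 0.6 m/s, a free fall of about 20 mm, while no finger touches it) (linear speed of column_short_stout above 0.6 m/s and contact force between the fingers and column_short_stout below 0.02 N).
It also fails if it takes over 109 s, if anything falls off the work surface, if the arm or the gripper's body presses on something with over 40 N, if the wrist force passes 120 N, or if a joint passes its speed limit or range.

ROBOT

A 6-joint arm with a two-finger parallel gripper is mounted at the origin on a cart in front of the work surface, level with it; the furniture and walls round the work are solid. World frame = base frame: x ahead of the robot, y to its left, z up, the work surface at z = 0. Lengths are in m, angles in rad, forces in N, time in s.
With the tool pointing down it reaches from about 0.3 to 0.875 m from the base axis. Payload 6.4 kg.
Tool frame: the origin (TCP) lies midway between the tips of the shut fingers; the grasp point (between the pads) lies 19 mm behind it; z points along the fingers, y is the line along which they close (so a half turn about z gives the same grasp; the last joint's range is limited). The gripper opens to 85 mm and grips with 20 to 120 N. Pads are 22 mm wide; open, the fingers measure 114 mm over their backs; the gripper's body (76 mm by 85 mm) begins 54 mm behind the grasp point. The pads swing forward as they close: fully open they stand 13 mm farther back than shut.
Start: joints at [1.091, 0.181, 1.607, -0, 1.354, -0.206], TCP at [0.155, 0.554, 0.231] pointing down, gripper open.
Joint ranges: [-2.99, 2.99], [-0.89, 2.07], [0.3, 2.58], [-1.14, 4.28], [0, 2.63], [-3.12, 3.12]. Speed limits (rad/s): [2.57, 2.57, 3.01, 3.14, 3.14, 3.14].

INTERFACE

Orientations are given as a unit quaternion [w, x, y, z].
In Python, from bench import ctrl gives the robot as it stands. The module is installed in compiled form; this text tells all that it offers.
- The arm moves only by the tool move_arm, never from a script. Its argument "plan" is one flat list of numbers, 6 for each row, row after row: the shift along the world's x, y, z in units of 50 mm (1.0 is 50 mm), then the turn, a rotation vector about the world's x, y, z in rad. A call has 1 to 10 rows; each row is the pose to reach, as a shift and turn from the pose commanded when the call began; what a row does not reach only later rows make up. A row lasts 1/8 s, in which the tool goes at most 62.5 mm and 10.7 degrees, less where a joint would pass 70% of its speed; a pose out of reach is approached as far as the arm can. A call with a gripper value outside its range is refused whole. "grip" is the finger opening in mm, from 0 to 85.4, set as the call begins (left out, the last holds). The fingers move at their own pace and stop on an object; the grip force is fixed at half the most. Time passes only in rows, so rows that repeat a pose let the fingers close. It gives the time, the measured TCP pose, the force, the opening and the grip force at its end, in the units of the state.
- ctrl.get_obs(): the state, without advancing time (a new reading comes with each control period).
- ctrl.camera(name): name is "scene" or "top"; returns a dict with "pixels" (400x640x3 uint8, red, green, blue), "fx", "fy", "cx", "cy" (pixels), "origin" and "attitude" of the camera in the world. Camera axes: x right, y down, z forward; pixel columns grow to the right and rows downward; lengths in m; the calibration is good to about 2 mm. A picture is of the moment at which its call begins. There is no depth.
- ctrl.hand_in(): hands the job in; it is judged then, once.
The state is a dict: "time_s": time; "q": joint angles; "dq": joint speeds; "joint_efforts": joint torques, N m; "eef_pos": TCP position; "eef_rot": TCP orientation; "wrist_force": force on the tool from outside, world axes, zero at the start; "torque": the same for the moment, N m; "opening": opening from 0.0 (shut) to 1.0 (fully open); "grasp_force": force on a finger pad.
Only numpy, scipy, OpenCV 4.12 (cv2) and the standard library are available. Lean on these libraries where they do the work, as an engineer would, in place of code of your own. Each camera call takes 0.05 s, during which the arm holds its last target. There are 200 camera calls.

## Working session

There is one attempt and no reset: what is moved stays moved. The work goes in short steps, Python scripts to look and compute and a tool call to move; the robot and the scene stay as the last step left them, time stands still between calls to the robot, and variables do not carry over. Pictures are saved under pics/ and viewed, at most 14 in all, crops included, and the job is handed in when it is done.

Besides the shell and the picture viewer there is one more tool, called after "Emit:" by a JSON object that holds its "method" and its "body", one argument or row to a line. move_arm: Moves the arm, as the interface text tells. Its arguments: {"type":"object","properties":{"plan":{"type":"array"},"grip":{"type":"number"}},"required":["plan"]}

```bash
mkdir -p pics
python3 - <<'E'
from bench import ctrl
import cv2
for n in("scene","top"):
    c=ctrl.camera(n); cv2.imwrite(f"pics/{n}0.png",c["pixels"][:,:,::-1]); print({k:v for k,v in c.items() if k!="pixels"})
o=ctrl.get_obs(); print(o)
E
```

```text
{'fx': 361.14821631819643, 'fy': 361.14821631819643, 'cx': 319.607134709211, 'cy': 199.5001589529188, 'origin': array([-0.34055586,  0.50963478,  0.45412513]), 'attitude': array([ 0.29160005, -0.41512392,  0.71811718, -0.47639192])}
{'fx': 413.6466151305985, 'fy': 413.6466151305985, 'cx': 318.9368909767399, 'cy': 200.77782043424958, 'origin': array([0.2929691 , 0.0486284 , 1.06709786]), 'attitude': array([ 0.07090873, -0.69394364,  0.71368879, -0.06373762])}
{'time_s': 0.1, 'q': array([ 1.09069292e+00,  1.81506282e-01,  1.60790414e+00,  2.10760269e-05,
        1.35381144e+00, -2.06323350e-01]), 'dq': array([ 0.00109558, -0.00254954, -0.00273391,  0.0003386 ,  0.00081618,
        0.00188646]), 'joint_efforts': array([-1.46682269e-04, -4.45870256e+01, -3.52244890e+01, -1.74076522e-04,
        4.03570783e-03, -1.11908298e-05]), 'eef_pos': array([0.15521806, 0.55313462, 0.23045389]), 'eef_rot': array([-2.83815800e-04,  1.36465112e-01,  9.90644542e-01, -7.63633857e-04]), 'wrist_force': array([-0.13063604,  0.03917522, -0.8848602 ]), 'torque': array([-0.02172854,  0.01954288,  0.01997611]), 'grasp_force': 0.0, 'opening': 0.9987625766904503}
```

View pics/scene0.png

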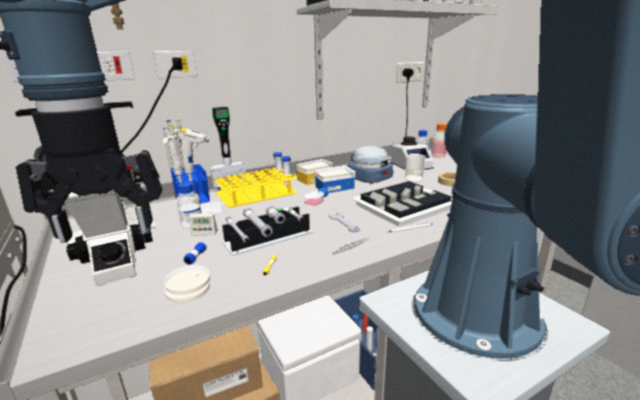

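View pics/top0.png

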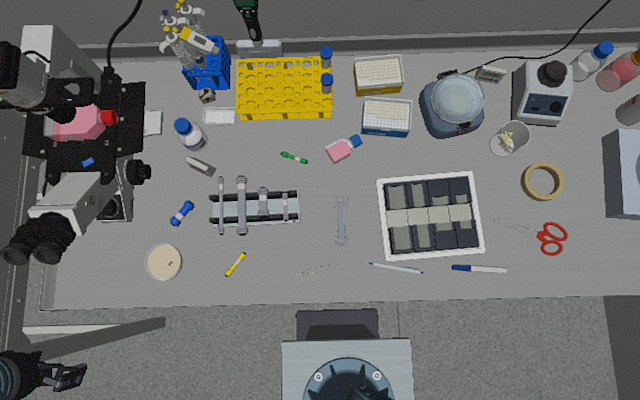

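The top view shows the V rest around (255,205) holding four columns at px x≈221, 241, 264 and 285. The tray is around (430,215) with its nests running vertically. Image up is +x and left is +y. Next I'll enlarge both.

Run:
```python
import cv2,numpy as np
a=cv2.imread("pics/top0.png")
r=cv2.resize(a[165:250,195:310],None,fx=5,fy=5,interpolation=cv2.INTER_CUBIC)[:, :]
t=cv2.resize(a[165:265,370:490],None,fx=5,fy=5,interpolation=cv2.INTER_CUBIC)
cv2.imwrite("pics/rest.png",r);cv2.imwrite("pics/tray.png",t)
```

```text
(no output)
```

View pics/rest.png

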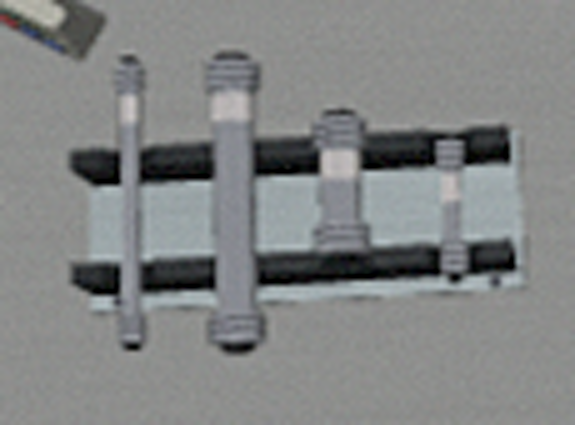

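View pics/tray.png

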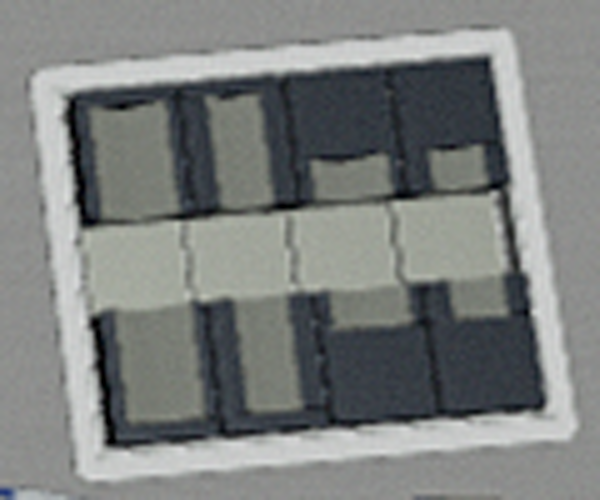

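The rest holds, from +y to -y: long slim, long stout, short stout, short slim. The tray nests run in the order long stout, long slim, short stout, short slim. Next I'll measure them on planes at known heights.

```bash
cat > h.py <<'E'
import numpy as np,cv2
from scipy.spatial.transform import Rotation as R
def rot(c): return R.from_quat(np.roll(c["attitude"],-1)).as_matrix()
def cast(c,uv,z):
    uv=np.atleast_2d(uv).astype(float)
    d=np.c_[(uv[:,0]-c["cx"])/c["fx"],(uv[:,1]-c["cy"])/c["fy"],np.ones(len(uv))]@rot(c).T
    o=c["origin"]; return (o+d*((z-o[2])/d[:,2])[:,None])[:,:2]
def proj(c,P):
    p=(np.atleast_2d(P)-c["origin"])@rot(c); return np.c_[p[:,0]/p[:,2]*c["fx"]+c["cx"],p[:,1]/p[:,2]*c["fy"]+c["cy"]]
E
python3 - <<'E'
from h import *
from bench import ctrl
c=ctrl.camera("top")
np.set_printoptions(precision=4,suppress=True)
f=lambda p,o:(np.array(p)+.5)/5-.5+np.array(o)
for n,p,z in(("LSl",[(128,55),(132,349)],.046),("LSt",[(231,52),(237,352)],.054),("SSt",[(338,110),(342,250)],.059),("SSl",[(449,138),(455,280)],.050)):
    w=cast(c,f(p,(195,165)),z); d=w[0]-w[1]; print(n,w.mean(0),"len",np.linalg.norm(d),"ang",np.arctan2(d[1],d[0]))
img=c["pixels"]; m=((img.min(2)>195)*255).astype(np.uint8); m[:, :370]=0; m[:,490:]=0; m[:165]=0; m[265:]=0
k=max(cv2.findContours(m,cv2.RETR_EXTERNAL,cv2.CHAIN_APPROX_NONE)[0],key=cv2.contourArea)[:,0]
w=cast(c,k,.025); print("rim",cv2.minAreaRect((w*1000).astype(np.float32)))
# groove ends / edges, top z=.04
for n,p in(("LSt",[(130,107),(163,422)]),("LSl",[(236,95),(274,411)]),("SSt",[(347,156),(372,327)]),("SSl",[(457,148),(479,318)])):
    w=cast(c,f(p,(370,165)),.040); d=w[0]-w[1]; print(n,w.mean(0),"len",np.linalg.norm(d),"ang",np.arctan2(d[1],d[0]))
E
```

```text
LSl [0.4877 0.3041] len 0.15074203256927568 ang 0.031690055407329436
LSt [0.4847 0.2501] len 0.1524851817051661 ang 0.028422068329054393
SSt [0.4925 0.1963] len 0.07103649186502752 ang 0.027054926031238557
SSl [0.4779 0.1416] len 0.07226465901549115 ang 0.030298944109121418
rim ((449.7896728515625, -223.05711364746094), (209.84576416015625, 247.46920776367188), 3.532841682434082)
LSt [ 0.4441 -0.1425] len 0.15977739670399277 ang 0.039950042169402525
LSl [ 0.4483 -0.197 ] len 0.16057807716782493 ang 0.045128243152557694
SSt [ 0.4518 -0.2497] len 0.08712307919683698 ang 0.06083864038563405
SSl [ 0.4546 -0.3042] len 0.08651633287828109 ang 0.034439437696436
```

Lengths, pitch and rim size all agree with the spec. The rest's yaw is about 0.030 and the tray's about 0.062. First is the long slim column: hover above it.

Emit:
{"method": "move_arm", "body": {
  "plan": [0.8, -0.6, 0, 0, 0, 0.1, 1.8, -1.35, 0, 0, 0, 0.2, 2.8, -2.1, -0.3, 0, 0, 0.304, 3.8, -2.85, -0.8, 0, 0, 0.304, 4.8, -3.6, -1.2, 0, 0, 0.304, 5.7, -4.27, -1.6, 0, 0, 0.304, 6.4, -4.8, -2, 0, 0, 0.304, 6.65, -4.98, -2.2, 0, 0, 0.304, 6.65, -4.98, -2.2, 0, 0, 0.304, 6.65, -4.98, -2.2, 0, 0, 0.304],
  "grip": 40
}}

```text
time_s: 1.4
eef_pos: [0.4871, 0.3057, 0.1218]
eef_rot: [0.0, -0.016, 1.0, 0.0]
wrist_force: [0.2, 0.2, -0.0]
opening: 0.471
grasp_force: 0.0
```

Emit:
{"method": "move_arm", "body": {
  "plan": [0, 0, -0.4, 0, 0, 0, 0, 0, -0.8, 0, 0, 0, 0, 0, -1.2, 0, 0, 0, 0, 0, -1.5, 0, 0, 0, 0, 0, -1.75, 0, 0, 0, 0, 0, -1.87, 0, 0, 0, 0, 0, -1.87, 0, 0, 0]
}}

```text
time_s: 2.28
eef_pos: [0.4878, 0.3047, 0.0276]
eef_rot: [-0.0, -0.015, 1.0, -0.0]
wrist_force: [0.1, 0.6, 0.3]
opening: 0.47
grasp_force: 0.0
```

Run:
```python
from h import *
from bench import ctrl
o=ctrl.get_obs();print(o["eef_pos"],o["wrist_force"])
c=ctrl.camera("scene"); p=proj(c,[[.4877,.3041,.046]])[0].astype(int); print(p)
i=c["pixels"][p[1]-60:p[1]+60,max(0,p[0]-80):p[0]+80,::-1]
cv2.imwrite("pics/g1.png",cv2.resize(i,None,fx=5,fy=5,interpolation=cv2.INTER_CUBIC))
```

```text
[0.48781332 0.30465397 0.02762293] [0.06699076 0.61484316 0.28467646]
[235 228]
```

View pics/g1.png

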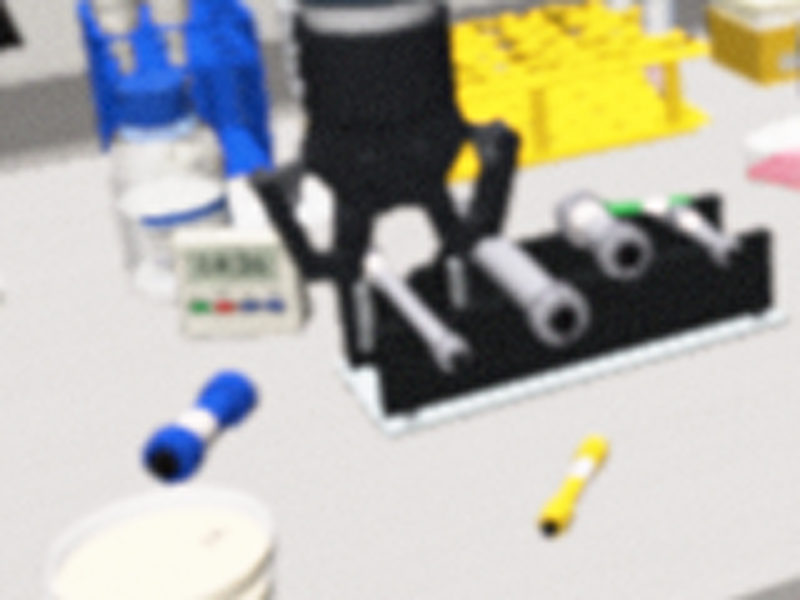

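The fingers straddle the long slim column, with the pads at (365,310) and (458,280) in the crop. I'll close, then lift.

Emit:
{"method": "move_arm", "body": {
  "plan": [0, 0, 0, 0, 0, 0, 0, 0, 0, 0, 0, 0, 0, 0, 0, 0, 0, 0, 0, 0, 0, 0, 0, 0, 0, 0, 0.1, 0, 0, 0, 0, 0, 0.4, 0, 0, 0, 0, 0, 0.9, 0, 0, 0, 0, 0, 1.5, 0, 0, 0, 0, 0, 2.0, 0, 0, 0, 0, 0, 2.2, 0, 0, 0],
  "grip": 0
}}

```text
time_s: 3.58
eef_pos: [0.4889, 0.3053, 0.1403]
eef_rot: [0.002, -0.015, 1.0, 0.001]
wrist_force: [0.1, 0.5, -2.2]
opening: 0.076
grasp_force: 58.5
```

Emit:
{"method": "move_arm", "body": {
  "plan": [-0.02, -0.3, 0, 0, 0, 0, -0.08, -1, 0, 0, 0, 0.01, -0.16, -2, 0, 0, 0, 0.01, -0.24, -3.1, 0, 0, 0, 0.02, -0.33, -4.2, 0, 0, 0, 0.02, -0.42, -5.3, 0, 0, 0, 0.02, -0.5, -6.4, 0, 0, 0, 0.032, -0.6, -7.5, 0, 0, 0, 0.032, -0.68, -8.6, 0, 0, 0, 0.032, -0.75, -9.5, 0, 0, 0, 0.032]
}}

```text
time_s: 4.82
eef_pos: [0.4486, -0.1724, 0.1365]
eef_rot: [-0.001, -0.03, 1.0, 0.001]
wrist_force: [0.8, 0.5, -0.7]
opening: 0.086
grasp_force: 58.6
```

Emit:
{"method": "move_arm", "body": {
  "plan": [-0.04, -0.4, -0.3, 0, 0, 0, -0.04, -0.51, -0.7, 0, 0, 0, -0.04, -0.51, -1, 0, 0, 0, -0.04, -0.51, -1.2, 0, 0, 0, -0.04, -0.51, -1.2, 0, 0, 0, -0.04, -0.51, -1.2, 0, 0, 0]
}}

```text
time_s: 5.58
eef_pos: [0.4489, -0.1957, 0.0782]
eef_rot: [0.0, -0.032, 1.0, -0.0]
wrist_force: [-0.1, 0.4, 0.0]
opening: 0.075
grasp_force: 58.6
```

Run:
```python
from h import *
from bench import ctrl
o=ctrl.get_obs();print(o["eef_pos"],o["wrist_force"])
c=ctrl.camera("top"); i=c["pixels"][155:265,360:500,::-1]
cv2.imwrite("pics/p1.png",cv2.resize(i,None,fx=5,fy=5,interpolation=cv2.INTER_CUBIC))
```

```text
[ 0.44891616 -0.19568269  0.0782203 ] [-0.13254374  0.41388998  0.01304039]
```

View pics/p1.png

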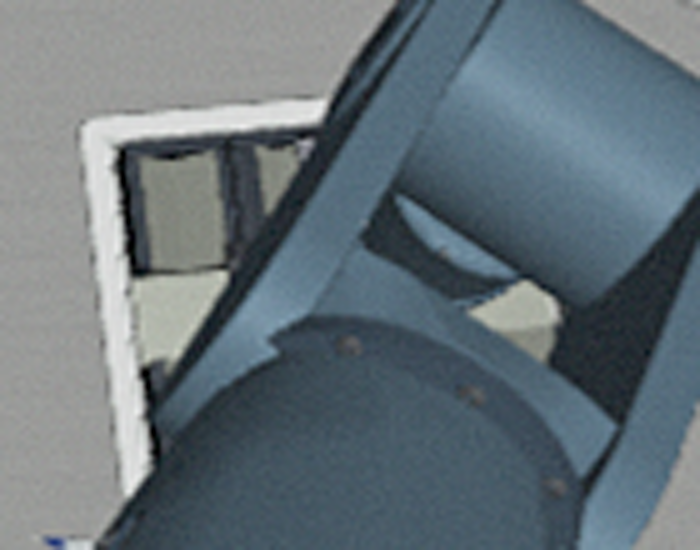

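The arm hides the nest from the top camera, but the pose agrees to under 1 mm. I'll lower it slowly and watch the force.

Emit:
{"method": "move_arm", "body": {
  "plan": [0, -0.01, -0.3, 0, 0, 0, 0, -0.01, -0.6, 0, 0, 0, 0, -0.01, -0.85, 0, 0, 0, 0, -0.01, -1.0, 0, 0, 0, 0, -0.01, -1.08, 0, 0, 0, 0, -0.01, -1.12, 0, 0, 0, 0, -0.01, -1.14, 0, 0, 0, 0, -0.01, -1.14, 0, 0, 0]
}}

```text
time_s: 6.62
eef_pos: [0.4487, -0.1965, 0.021]
eef_rot: [0.0, -0.031, 1.0, -0.0]
wrist_force: [0.3, 0.6, -1.0]
opening: 0.083
grasp_force: 58.6
```

Run:
```python
from h import *
from bench import ctrl
o=ctrl.get_obs();print(o["eef_pos"],o["wrist_force"],o["torque"])
c=ctrl.camera("scene"); i=c["pixels"][150:240,340:460,::-1]
cv2.imwrite("pics/p2.png",cv2.resize(i,None,fx=6,fy=6,interpolation=cv2.INTER_CUBIC))
```

```text
[ 0.44866063 -0.19653384  0.02104568] [ 0.29067696  0.58995726 -1.0046498 ] [-0.01012927 -0.0439066   0.03754032]
```

View pics/p2.png

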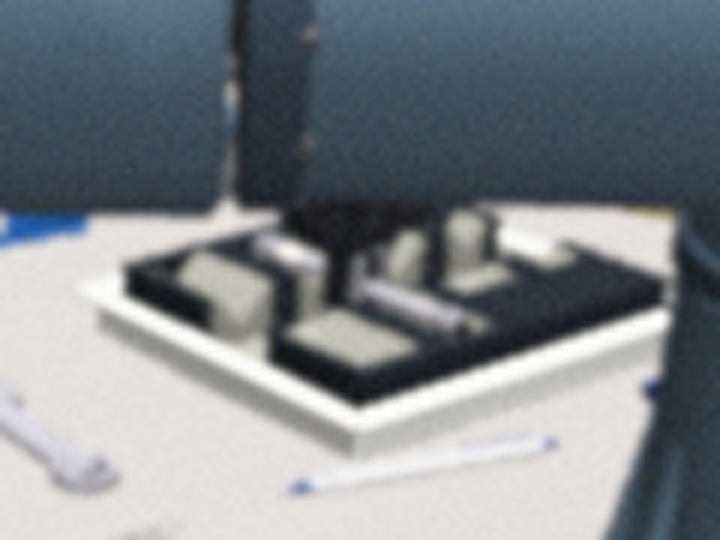

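The column lies in its groove with its end at about (465,322) in the crop, just short of the closed end. I'll lower a little more, then release.

Emit:
{"method": "move_arm", "body": {
  "plan": [0, 0, -0.02, 0, 0, 0, 0, 0, -0.04, 0, 0, 0, 0, 0, -0.04, 0, 0, 0]
}}

```text
time_s: 7.05
eef_pos: [0.4487, -0.1968, 0.0191]
eef_rot: [0.0, -0.031, 1.0, -0.0]
wrist_force: [-0.8, -0.4, 0.8]
opening: 0.081
grasp_force: 58.8
```

Emit:
{"method": "move_arm", "body": {
  "plan": [0, 0, 0, 0, 0, 0, 0, 0, 0, 0, 0, 0, 0, 0, 0, 0, 0, 0, 0, 0, 0, 0, 0, 0, 0, 0, 0.3, 0, 0, 0, 0, 0, 0.8, 0, 0, 0, 0, 0, 1.4, 0, 0, 0, 0, 0, 2, 0, 0, 0, 0, 0, 2.4, 0, 0, 0, 0, 0, 2.4, 0, 0, 0],
  "grip": 35
}}

```text
time_s: 8.3
eef_pos: [0.4498, -0.1973, 0.1414]
eef_rot: [0.002, -0.031, 1.0, -0.002]
wrist_force: [0.6, -0.5, 0.7]
opening: 0.411
grasp_force: 0.0
```

Emit:
{"method": "move_arm", "body": {
  "plan": [0.1, 1, 0, 0, 0, -0.01, 0.2, 2.2, 0, 0, 0, -0.02, 0.3, 3.4, 0, 0, 0, -0.032, 0.4, 4.6, 0, 0, 0, -0.032, 0.5, 5.8, 0, 0, 0, -0.032, 0.6, 7, 0, 0, 0, -0.032, 0.68, 8.2, 0, 0, 0, -0.032, 0.73, 8.94, -0.3, 0, 0, -0.032, 0.73, 8.94, -0.6, 0, 0, -0.032, 0.73, 8.94, -0.8, 0, 0, -0.032],
  "grip": 40
}}

```text
time_s: 9.55
eef_pos: [0.4838, 0.2499, 0.097]
eef_rot: [-0.001, -0.015, 1.0, -0.001]
wrist_force: [-0.5, -0.3, -0.3]
opening: 0.471
grasp_force: 0.0
```

Emit:
{"method": "move_arm", "body": {
  "plan": [0, 0, -0.1, 0, 0, 0, 0, 0, -0.4, 0, 0, 0, 0, 0, -0.7, 0, 0, 0, 0, 0, -1, 0, 0, 0, 0, 0, -1.2, 0, 0, 0, 0, 0, -1.28, 0, 0, 0, 0, 0, -1.28, 0, 0, 0]
}}

```text
time_s: 10.42
eef_pos: [0.4849, 0.2507, 0.0346]
eef_rot: [-0.0, -0.015, 1.0, -0.0]
wrist_force: [-0.1, -0.6, -0.6]
opening: 0.47
grasp_force: 0.0
```

Run:
```python
from h import *
from bench import ctrl
c=ctrl.camera("scene"); a=c["pixels"][185:260,200:330,::-1]; b=c["pixels"][150:240,340:470,::-1]
z=lambda i:cv2.resize(i,None,fx=5,fy=5,interpolation=cv2.INTER_CUBIC)
b=c["pixels"][165:230,340:470,::-1]
cv2.imwrite("pics/g2.png",np.vstack([z(a)[:350],z(b)[:240]]))
```

```text
(no output)
```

View pics/g2.png

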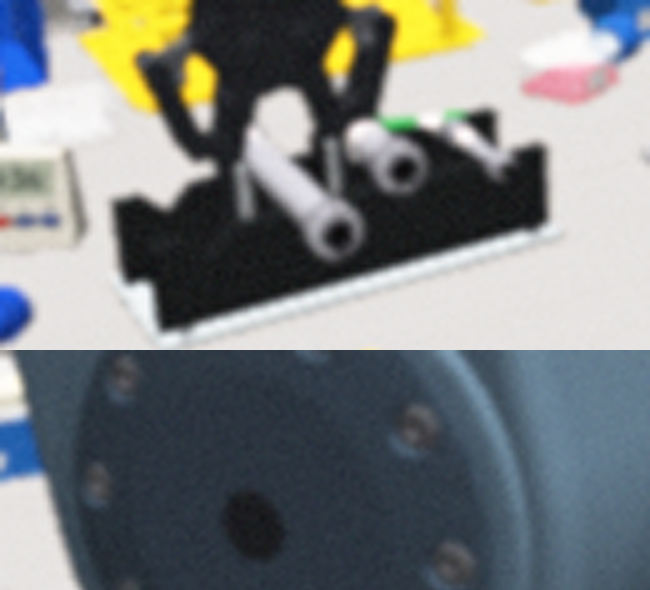

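The fingers straddle the long stout column. Close, lift and carry it.

Emit:
{"method": "move_arm", "body": {
  "plan": [0, 0, 0, 0, 0, 0, 0, 0, 0, 0, 0, 0, 0, 0, 0, 0, 0, 0, 0, 0, 0, 0, 0, 0, 0, 0, 0.1, 0, 0, 0, 0, 0, 0.4, 0, 0, 0, 0, 0, 0.9, 0, 0, 0, 0, 0, 1.5, 0, 0, 0, 0, 0, 2.0, 0, 0, 0, 0, 0, 2.2, 0, 0, 0],
  "grip": 0
}}

```text
time_s: 11.72
eef_pos: [0.4859, 0.2512, 0.1471]
eef_rot: [0.002, -0.015, 1.0, 0.001]
wrist_force: [-0.1, -0.3, -2.8]
opening: 0.216
grasp_force: 58.7
```

Emit:
{"method": "move_arm", "body": {
  "plan": [-0.02, -0.3, 0, 0, 0, 0, -0.08, -0.9, 0, 0, 0, 0.01, -0.16, -1.7, 0, 0, 0, 0.01, -0.24, -2.6, 0, 0, 0, 0.02, -0.33, -3.5, 0, 0, 0, 0.02, -0.42, -4.4, 0, 0, 0, 0.02, -0.5, -5.3, 0, 0, 0, 0.032, -0.6, -6.2, 0, 0, 0, 0.032, -0.7, -7, 0, 0, 0, 0.032, -0.77, -7.6, 0, 0, 0, 0.032]
}}

```text
time_s: 12.98
eef_pos: [0.4446, -0.1311, 0.1434]
eef_rot: [-0.001, -0.03, 1.0, 0.001]
wrist_force: [1.6, -1.0, -2.8]
opening: 0.217
grasp_force: 58.9
```

Emit:
{"method": "move_arm", "body": {
  "plan": [-0.03, -0.2, -0.2, 0, 0, 0, -0.03, -0.25, -0.6, 0, 0, 0, -0.03, -0.25, -1, 0, 0, 0, -0.03, -0.25, -1.4, 0, 0, 0, -0.03, -0.25, -1.4, 0, 0, 0, -0.03, -0.25, -1.4, 0, 0, 0]
}}

```text
time_s: 13.72
eef_pos: [0.4448, -0.1415, 0.0747]
eef_rot: [-0.0, -0.031, 1.0, 0.0]
wrist_force: [-0.3, -1.1, -2.3]
opening: 0.213
grasp_force: 58.9
```

Emit:
{"method": "move_arm", "body": {
  "plan": [0, -0.01, -0.3, 0, 0, 0, 0, -0.01, -0.55, 0, 0, 0, 0, -0.01, -0.8, 0, 0, 0, 0, -0.01, -0.95, 0, 0, 0, 0, -0.01, -1.02, 0, 0, 0, 0, -0.01, -1.05, 0, 0, 0, 0, -0.01, -1.05, 0, 0, 0, 0, -0.01, -1.05, 0, 0, 0]
}}

```text
time_s: 14.72
eef_pos: [0.4453, -0.1426, 0.0226]
eef_rot: [0.0, -0.031, 1.0, -0.0]
wrist_force: [0.3, -0.4, -1.8]
opening: 0.206
grasp_force: 59.0
```

Emit:
{"method": "move_arm", "body": {
  "plan": [0, 0, -0.02, 0, 0, 0, 0, 0, -0.035, 0, 0, 0, 0, 0, -0.035, 0, 0, 0]
}}

```text
time_s: 15.1
eef_pos: [0.4455, -0.1429, 0.0215]
eef_rot: [0.0, -0.031, 1.0, -0.0]
wrist_force: [-2.7, -0.4, 6.6]
opening: 0.213
grasp_force: 60.2
```

Run:
```python
from h import *
from bench import ctrl
o=ctrl.get_obs();print(o["eef_pos"],o["wrist_force"],o["torque"])
c=ctrl.camera("scene"); i=c["pixels"][150:240,340:460,::-1]
cv2.imwrite("pics/p3.png",cv2.resize(i,None,fx=6,fy=6,interpolation=cv2.INTER_CUBIC))
```

```text
[ 0.44546319 -0.14291072  0.02149595] [-2.73541284 -0.39557232  6.59022053] [-0.04574343  0.51423028  0.02153551]
```

View pics/p3.png

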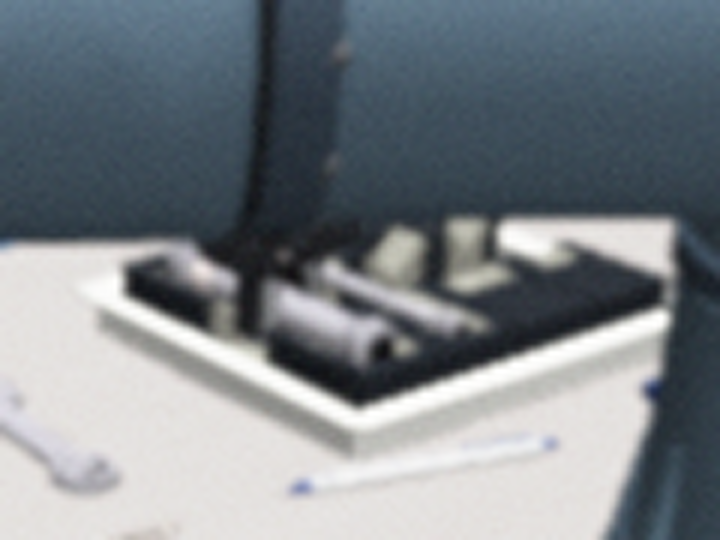

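The near end has touched first: 6.6 N, about 1 mm early, from a slight tilt. The column lies in its groove, with the visible end inside the closed end at (400,345). I'll release and lift.

Emit:
{"method": "move_arm", "body": {
  "plan": [0, 0, 0, 0, 0, 0, 0, 0, 0, 0, 0, 0, 0, 0, 0, 0, 0, 0, 0, 0, 0, 0, 0, 0, 0, 0, 0.3, 0, 0, 0, 0, 0, 0.8, 0, 0, 0, 0, 0, 1.4, 0, 0, 0, 0, 0, 2, 0, 0, 0, 0, 0, 2.4, 0, 0, 0, 0, 0, 2.4, 0, 0, 0],
  "grip": 36
}}

```text
time_s: 16.4
eef_pos: [0.4463, -0.1432, 0.143]
eef_rot: [0.002, -0.031, 1.0, -0.001]
wrist_force: [0.4, 0.2, 0.3]
opening: 0.421
grasp_force: 0.0
```

Emit:
{"method": "move_arm", "body": {
  "plan": [0.1, 0.8, 0, 0, 0, -0.01, 0.25, 1.8, 0, 0, 0, -0.02, 0.4, 2.9, 0, 0, 0, -0.032, 0.55, 4, 0, 0, 0, -0.032, 0.7, 5, 0, 0, 0, -0.032, 0.85, 6, 0, 0, 0, -0.032, 0.92, 6.6, -0.2, 0, 0, -0.032, 0.92, 6.78, -0.5, 0, 0, -0.032, 0.92, 6.78, -0.8, 0, 0, -0.032, 0.92, 6.78, -0.8, 0, 0, -0.032],
  "grip": 40
}}

```text
time_s: 17.65
eef_pos: [0.4893, 0.1953, 0.0984]
eef_rot: [-0.002, -0.015, 1.0, -0.0]
wrist_force: [0.0, 1.0, 0.6]
opening: 0.472
grasp_force: 0.0
```

Emit:
{"method": "move_arm", "body": {
  "plan": [0, 0, -0.1, 0, 0, 0, 0, 0, -0.4, 0, 0, 0, 0, 0, -0.7, 0, 0, 0, 0, 0, -1, 0, 0, 0, 0, 0, -1.15, 0, 0, 0, 0, 0, -1.2, 0, 0, 0, 0, 0, -1.2, 0, 0, 0]
}}

```text
time_s: 18.52
eef_pos: [0.4911, 0.1967, 0.0406]
eef_rot: [0.0, -0.015, 1.0, 0.0]
wrist_force: [-0.5, -1.4, -0.3]
opening: 0.469
grasp_force: 0.0
```

Run:
```python
from h import *
from bench import ctrl
c=ctrl.camera("scene"); a=c["pixels"][175:260,200:330,::-1]
z=lambda i:cv2.resize(i,None,fx=6,fy=6,interpolation=cv2.INTER_CUBIC)
cv2.imwrite("pics/g3.png",z(a))
```

```text
(no output)
```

View pics/g3.png

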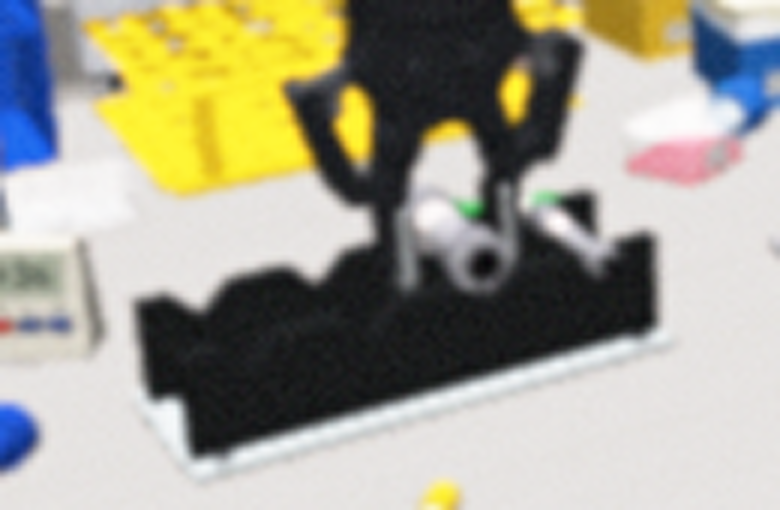

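The pads straddle the short stout column at (405,245) and (508,220) in the crop. Close, lift and carry it.

Emit:
{"method": "move_arm", "body": {
  "plan": [0, 0, 0, 0, 0, 0, 0, 0, 0, 0, 0, 0, 0, 0, 0, 0, 0, 0, 0, 0, 0, 0, 0, 0, 0, 0, 0.1, 0, 0, 0, 0, 0, 0.4, 0, 0, 0, 0, 0, 0.9, 0, 0, 0, 0, 0, 1.5, 0, 0, 0, 0, 0, 1.9, 0, 0, 0, 0, 0, 2.1, 0, 0, 0],
  "grip": 0
}}

```text
time_s: 19.82
eef_pos: [0.4916, 0.1969, 0.1475]
eef_rot: [0.001, -0.015, 1.0, 0.0]
wrist_force: [-0.2, 0.0, -1.9]
opening: 0.215
grasp_force: 58.6
```

Emit:
{"method": "move_arm", "body": {
  "plan": [-0.02, -0.3, 0, 0, 0, 0, -0.08, -1, 0, 0, 0, 0.01, -0.16, -2, 0, 0, 0, 0.01, -0.24, -3.1, 0, 0, 0, 0.02, -0.33, -4.2, 0, 0, 0, 0.02, -0.42, -5.3, 0, 0, 0, 0.02, -0.5, -6.4, 0, 0, 0, 0.032, -0.6, -7.4, 0, 0, 0, 0.032, -0.7, -8.2, 0, 0, 0, 0.032, -0.76, -8.7, 0, 0, 0, 0.032]
}}

```text
time_s: 21.08
eef_pos: [0.4511, -0.2405, 0.1443]
eef_rot: [-0.001, -0.03, 1.0, 0.001]
wrist_force: [-0.0, -0.4, -1.2]
opening: 0.214
grasp_force: 58.9
```

Emit:
{"method": "move_arm", "body": {
  "plan": [-0.02, -0.2, -0.2, 0, 0, 0, -0.02, -0.22, -0.6, 0, 0, 0, -0.02, -0.22, -1, 0, 0, 0, -0.02, -0.22, -1.4, 0, 0, 0, -0.02, -0.22, -1.4, 0, 0, 0, -0.02, -0.22, -1.4, 0, 0, 0]
}}

```text
time_s: 21.82
eef_pos: [0.4519, -0.249, 0.0755]
eef_rot: [-0.0, -0.031, 1.0, 0.0]
wrist_force: [-0.3, -0.3, -1.9]
opening: 0.211
grasp_force: 58.8
```

Emit:
{"method": "move_arm", "body": {
  "plan": [0, 0, -0.3, 0, 0, 0, 0, 0, -0.55, 0, 0, 0, 0, 0, -0.8, 0, 0, 0, 0, 0, -0.93, 0, 0, 0, 0, 0, -1, 0, 0, 0, 0, 0, -1.03, 0, 0, 0, 0, 0, -1.03, 0, 0, 0, 0, 0, -1.03, 0, 0, 0]
}}

```text
time_s: 22.82
eef_pos: [0.4522, -0.2496, 0.0244]
eef_rot: [0.0, -0.031, 1.0, -0.0]
wrist_force: [0.2, 0.0, -1.4]
opening: 0.214
grasp_force: 58.8
```

Run:
```python
from h import *
from bench import ctrl
o=ctrl.get_obs();print(o["eef_pos"],o["wrist_force"],o["torque"])
c=ctrl.camera("scene"); i=c["pixels"][150:240,340:460,::-1]
cv2.imwrite("pics/p4.png",cv2.resize(i,None,fx=6,fy=6,interpolation=cv2.INTER_CUBIC))
```

```text
[ 0.45219853 -0.2496128   0.02438992] [ 0.179701    0.02612416 -1.40727654] [ 0.04556643 -0.0112598  -0.00320462]
```

View pics/p4.png

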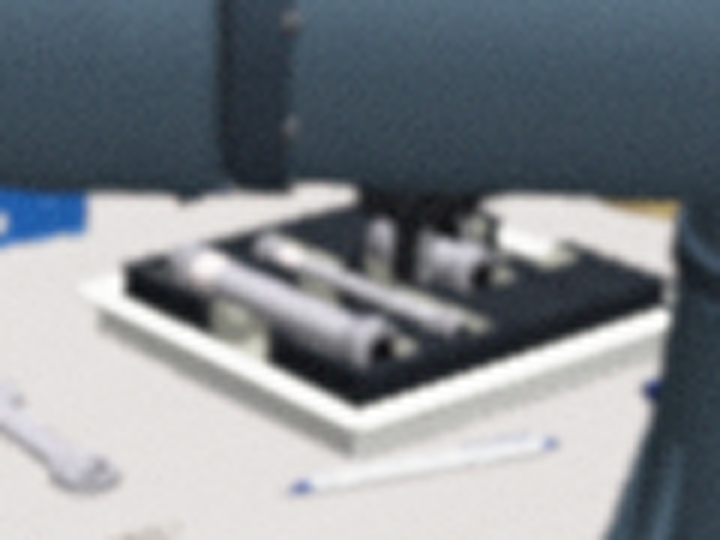

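The short stout column sits in its groove, with its end at (485,272) in the crop and a gap before the closed end. The other two look seated. I'll lower about 2.5 mm.

Emit:
{"method": "move_arm", "body": {
  "plan": [0, 0, -0.02, 0, 0, 0, 0, 0, -0.04, 0, 0, 0, 0, 0, -0.05, 0, 0, 0, 0, 0, -0.05, 0, 0, 0]
}}

```text
time_s: 23.38
eef_pos: [0.4526, -0.2505, 0.0224]
eef_rot: [0.001, -0.031, 1.0, -0.001]
wrist_force: [-0.8, -2.3, 4.4]
opening: 0.214
grasp_force: 59.6
```

Emit:
{"method": "move_arm", "body": {
  "plan": [0, 0, 0, 0, 0, 0, 0, 0, 0, 0, 0, 0, 0, 0, 0, 0, 0, 0, 0, 0, 0, 0, 0, 0, 0, 0, 0.3, 0, 0, 0, 0, 0, 0.8, 0, 0, 0, 0, 0, 1.4, 0, 0, 0, 0, 0, 2, 0, 0, 0, 0, 0, 2.4, 0, 0, 0, 0, 0, 2.4, 0, 0, 0],
  "grip": 36
}}

```text
time_s: 24.62
eef_pos: [0.4532, -0.2504, 0.1442]
eef_rot: [0.002, -0.031, 1.0, -0.002]
wrist_force: [-0.2, 0.5, 0.2]
opening: 0.421
grasp_force: 0.0
```

Emit:
{"method": "move_arm", "body": {
  "plan": [0.05, 0.9, 0, 0, 0, -0.01, 0.15, 2.1, 0, 0, 0, -0.02, 0.25, 3.3, 0, 0, 0, -0.032, 0.35, 4.5, 0, 0, 0, -0.032, 0.45, 5.7, 0, 0, 0, -0.032, 0.52, 6.9, 0, 0, 0, -0.032, 0.55, 7.6, -0.2, 0, 0, -0.032, 0.55, 7.83, -0.6, 0, 0, -0.032, 0.55, 7.83, -1, 0, 0, -0.032, 0.55, 7.83, -1, 0, 0, -0.032],
  "grip": 36
}}

```text
time_s: 25.88
eef_pos: [0.4773, 0.1422, 0.0894]
eef_rot: [-0.003, -0.015, 1.0, -0.0]
wrist_force: [-0.7, 0.1, -0.5]
opening: 0.431
grasp_force: 0.0
```

Emit:
{"method": "move_arm", "body": {
  "plan": [0, 0, -0.1, 0, 0, 0, 0, 0, -0.4, 0, 0, 0, 0, 0, -0.7, 0, 0, 0, 0, 0, -1, 0, 0, 0, 0, 0, -1.15, 0, 0, 0, 0, 0, -1.2, 0, 0, 0, 0, 0, -1.2, 0, 0, 0]
}}

```text
time_s: 26.75
eef_pos: [0.4796, 0.1421, 0.0316]
eef_rot: [0.0, -0.015, 1.0, 0.0]
wrist_force: [-0.3, -0.6, 0.2]
opening: 0.419
grasp_force: 0.0
```

Run:
```python
from h import *
from bench import ctrl
c=ctrl.camera("scene"); a=c["pixels"][175:260,220:340,::-1]
z=lambda i:cv2.resize(i,None,fx=6,fy=6,interpolation=cv2.INTER_CUBIC)
cv2.imwrite("pics/g4.png",z(a))
```

```text
(no output)
```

View pics/g4.png

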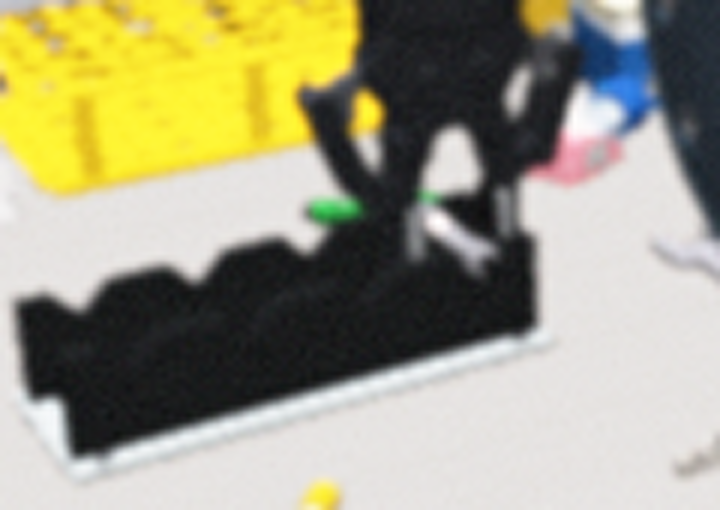

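The pads straddle the short slim column, so I can close, lift and carry it.

Emit:
{"method": "move_arm", "body": {
  "plan": [0, 0, 0, 0, 0, 0, 0, 0, 0, 0, 0, 0, 0, 0, 0, 0, 0, 0, 0, 0, 0, 0, 0, 0, 0, 0, 0.1, 0, 0, 0, 0, 0, 0.4, 0, 0, 0, 0, 0, 0.9, 0, 0, 0, 0, 0, 1.5, 0, 0, 0, 0, 0, 2.0, 0, 0, 0, 0, 0, 2.2, 0, 0, 0],
  "grip": 0
}}

```text
time_s: 28.05
eef_pos: [0.4805, 0.1423, 0.1438]
eef_rot: [0.002, -0.015, 1.0, 0.0]
wrist_force: [-0.1, -0.8, -0.8]
opening: 0.078
grasp_force: 58.5
```

Emit:
{"method": "move_arm", "body": {
  "plan": [-0.02, -0.3, 0, 0, 0, 0, -0.06, -1, 0, 0, 0, 0.01, -0.12, -2, 0, 0, 0, 0.01, -0.18, -3.1, 0, 0, 0, 0.02, -0.24, -4.2, 0, 0, 0, 0.02, -0.3, -5.3, 0, 0, 0, 0.02, -0.36, -6.4, 0, 0, 0, 0.032, -0.41, -7.4, 0, 0, 0, 0.032, -0.45, -8.2, 0, 0, 0, 0.032, -0.49, -8.7, 0, 0, 0, 0.032]
}}

```text
time_s: 29.3
eef_pos: [0.4534, -0.2947, 0.1402]
eef_rot: [-0.001, -0.03, 1.0, 0.001]
wrist_force: [0.6, -0.3, -1.3]
opening: 0.082
grasp_force: 58.6
```

Emit:
{"method": "move_arm", "body": {
  "plan": [0, -0.19, -0.2, 0, 0, 0, 0, -0.22, -0.6, 0, 0, 0, 0, -0.22, -1, 0, 0, 0, 0, -0.22, -1.4, 0, 0, 0, 0, -0.22, -1.4, 0, 0, 0, 0, -0.22, -1.4, 0, 0, 0]
}}

```text
time_s: 30.05
eef_pos: [0.4552, -0.3033, 0.0717]
eef_rot: [-0.0, -0.032, 1.0, 0.0]
wrist_force: [0.0, -0.3, -0.3]
opening: 0.076
grasp_force: 58.6
```

Emit:
{"method": "move_arm", "body": {
  "plan": [0, 0, -0.3, 0, 0, 0, 0, 0, -0.55, 0, 0, 0, 0, 0, -0.8, 0, 0, 0, 0, 0, -0.93, 0, 0, 0, 0, 0, -0.98, 0, 0, 0, 0, 0, -1.0, 0, 0, 0, 0, 0, -1.0, 0, 0, 0, 0, 0, -1.0, 0, 0, 0]
}}

```text
time_s: 31.05
eef_pos: [0.4552, -0.3041, 0.0219]
eef_rot: [0.0, -0.031, 1.0, -0.0]
wrist_force: [-0.0, 0.5, -0.6]
opening: 0.079
grasp_force: 58.6
```

Run:
```python
from h import *
from bench import ctrl
o=ctrl.get_obs();print(o["eef_pos"],o["wrist_force"],o["torque"])
c=ctrl.camera("scene"); i=c["pixels"][150:240,340:460,::-1]
cv2.imwrite("pics/p5.png",cv2.resize(i,None,fx=6,fy=6,interpolation=cv2.INTER_CUBIC))
```

```text
[ 0.45519629 -0.30412882  0.02191757] [-0.00747876  0.51915019 -0.61747414] [ 0.01532819 -0.0038055   0.00659008]
```

View pics/p5.png

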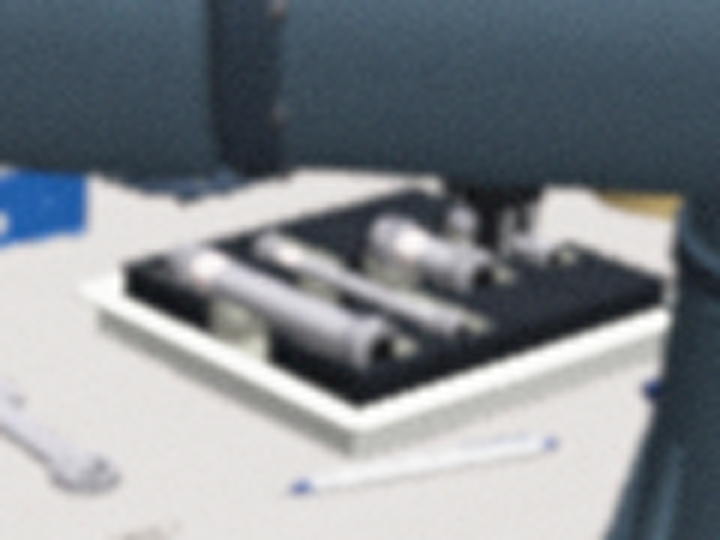

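All four columns are in their grooves, with the short slim end at about (555,255) in the crop. I'll lower the last 3 mm, release and retreat toward the rest side.

Emit:
{"method": "move_arm", "body": {
  "plan": [0, 0, -0.02, 0, 0, 0, 0, 0, -0.04, 0, 0, 0, 0, 0, -0.06, 0, 0, 0, 0, 0, -0.06, 0, 0, 0]
}}

```text
time_s: 31.6
eef_pos: [0.4553, -0.3046, 0.0191]
eef_rot: [0.0, -0.031, 1.0, -0.001]
wrist_force: [-1.1, -1.6, 4.1]
opening: 0.077
grasp_force: 59.0
```

Emit:
{"method": "move_arm", "body": {
  "plan": [0, 0, 0, 0, 0, 0, 0, 0, 0, 0, 0, 0, 0, 0, 0, 0, 0, 0, 0, 0, 0, 0, 0, 0, 0, 0, 0.3, 0, 0, 0, 0, 0, 0.8, 0, 0, 0, 0, 0, 1.4, 0, 0, 0, 0, 0, 2, 0, 0, 0, 0, 0, 2.4, 0, 0, 0, 0, 0.5, 2.8, 0, 0, 0],
  "grip": 36
}}

```text
time_s: 32.85
eef_pos: [0.4553, -0.2801, 0.1608]
eef_rot: [0.001, -0.03, 1.0, -0.001]
wrist_force: [0.1, -0.1, -0.5]
opening: 0.42
grasp_force: 0.0
```

Emit:
{"method": "move_arm", "body": {
  "plan": [0, 1.2, 0, 0, 0, 0, 0, 2.4, 0, 0, 0, 0, 0, 3.6, 0, 0, 0, 0, 0, 4.8, 0, 0, 0, 0, 0, 6, 0, 0, 0, 0, 0, 7.2, 0, 0, 0, 0, 0, 8.4, 0, 0, 0, 0, 0, 9.2, 0, 0, 0, 0, 0, 9.2, 0, 0, 0, 0, 0, 9.2, 0, 0, 0, 0]
}}

```text
time_s: 34.1
eef_pos: [0.455, 0.1807, 0.1591]
eef_rot: [0.0, -0.031, 1.0, -0.0]
wrist_force: [-0.3, -0.4, -0.1]
opening: 0.423
grasp_force: 0.0
```

Run:
```python
from h import *
from bench import ctrl
c=ctrl.camera("top"); i=c["pixels"][165:265,370:490,::-1]
cv2.imwrite("pics/end.png",cv2.resize(i,None,fx=5,fy=5,interpolation=cv2.INTER_CUBIC))
```

```text
(no output)
```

View pics/end.png

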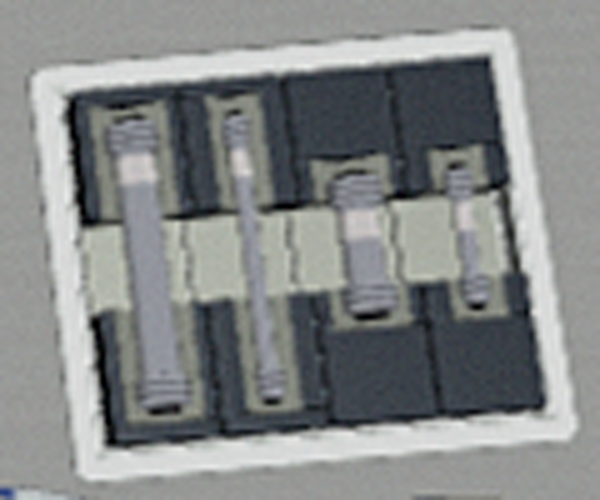

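The final view shows each column centred in its own groove, with a gap at both ends (for example the long stout from (130,115) to (165,408)), and the arm is clear. I'll hand it in.

```bash
python3 -c "
from bench import ctrl
print(ctrl.hand_in())"
```

```text
the job is handed in; nothing more can be done
None
```

I put all four columns in their own nests without a drop and handed the job in at about 34 s; the final top view shows each one seated, but the hand-in returned no verdict.

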